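Stand the gem stick home in the one rack socket that gives

ROBOT

A 7-joint arm with a two-finger parallel gripper is mounted at the origin on the work surface. World frame = base frame: x ahead of the robot, y to its left, z up, the work surface at z = 0. Lengths are in m, angles in rad, forces in N, time in s.
With the tool pointing down it reaches from about 0.425 to 0.975 m from the base axis. Payload 16.7 kg.
Tool frame: the origin (TCP) lies midway between the tips of the shut fingers; the grasp point (between the pads) lies 19 mm behind it (ctrl.grip_depth is the distance from the TCP to the grasp point, in m); z points along the fingers, y is the line along which they close (so a half turn about z gives the same grasp; the last joint's range is limited). The gripper opens to 85 mm and grips with 20 to 120 N. Pads are 22 mm wide; open, the fingers measure 114 mm over their backs; the gripper's body (76 mm by 85 mm) begins 54 mm behind the grasp point. The pads swing forward as they close: fully open they stand 13 mm farther back than shut.
Start: joints at [1.175, 0.426, 0.074, 1.606, -0.034, 1.111, -0.067], TCP at [0.164, -0.655, 0.231] pointing down, gripper open.
Joint ranges: [-2.85, 2.85], [-0.5, 2.14], [-1.23, 1.37], [0.21, 2.46], [-1.02, 4.16], [0.16, 2.05], [-2.73, 2.73]. Speed limits (rad/s): [1.89, 1.89, 2.39, 2.39, 3.01, 3.01, 3.01].

INTERFACE

Orientations are given as a rotation vector (axis times angle).
In Python, from workcell import ctrl, fingers, vision, hand_in, spotter, sensors gives the robot as it stands. Calls block until the motion is done:
- ctrl.move_to(position, orientation): joint-space move of the TCP to a pose.
- ctrl.move_straight(position, frame=None, v=0.15): straight line of the TCP; frame=None keeps the orientation; v is the mean speed in m/s.
- ctrl.set_joints(angles): joint-space move.
- fingers.move_gripper(opening): finger opening in m; the grip force is fixed at half the most; returns when the fingers have stopped.
- ctrl.dwell(seconds).
- ctrl.ik(position, orientation): joint angles nearest the present ones, or None.
- vision.read_camera(name): name is "scene" or "top"; returns a dict with "pixels" (420x560x3 uint8, blue, green, red), "range_z" (420x560 float32, m along the optical axis (not along the pixel's ray), 0 where there is no reading), "fx", "fy", "cx", "cy" (pixels), "dist" ([k1, k2, p1, p2, k3] as OpenCV has them; the pictures are not rectified), "view" (4x4, takes a point from world to camera coordinates). Camera axes: x right, y up, looking along -z (the intrinsics and any distortion apply to the point x, -y, -z); pixel columns grow to the right and rows downward; lengths in m; the calibration is good to about 2 mm. A picture is of the moment at which its call begins.
A pose or a line that the arm cannot do raises ctrl.IKError and nothing moves.
- hand_in(): hands the job in; it is judged then, once.
Trained networks look in a picture, given as the dict that the camera call returned (one of the last four; its "shot" number tells which), for a name from the list of things; names that differ only in an ending like _2 or _b are one class to them, and where a whole thing is asked for, a point or a joint stands for the part that bears it (a point fixed in the world has none). Each returns a list of dicts, best first, with "score" (0 to 1); they miss things now and then, are a little off and sometimes report something else, mostly with a low value. They report only what shows in the picture. A call takes as long as a camera call. They do not tell look-alikes from the thing itself.
- spotter.boxes_of(name, picture): "point" ([column, row] in pixels, amid what is visible of it).
- spotter.mark_of(name, picture): "point" ([column, row] in pixels: a listed point, or the origin of a listed thing).
Readings, each from a call of its own:
- sensors.read_clock(): time.
- sensors.read_joint_pos(): joint angles.
- sensors.read_joint_velocities(): joint speeds.
- sensors.read_joint_efforts(): joint torques, N m.
- sensors.read_ee_pos(): TCP position.
- sensors.read_ee_rot(): TCP orientation.
- sensors.read_force(): force on the tool from outside, world axes, zero at the start.
- sensors.read_wrist_torque(): the same for the moment, N m.
- sensors.read_opening(): finger opening in m.
- sensors.read_finger_force(): force on a finger pad.
Only numpy, scipy, OpenCV 4.12 (cv2) and the standard library are available. Lean on these libraries where they do the work, as an engineer would, in place of code of your own. Each camera call takes 0.05 s, during which the arm holds its last target. There are 200 camera calls.

TASK

Take the gem-cutter's stick off its sloping rest and stand it upright, stone up, in the wooden rack, pressed fully home so that its square shoulder sits down on the block. Only one of the three sockets still gives under a firm push; the other two are stuck and leave the stick standing too high, so find the right one by feel. Let go of the stick at the end and leave the other things on the bench where they are.

Things in the scene. Friction and masses are not known exactly. Their poses are not given: they have to be found in the camera images.
- stick: Gem-cutter's stick, 150 mm long, 80 g. Origin at its foot's tip, z axis from foot to head. From the foot: round steel foot, 14 mm across, 44 mm long; square wooden grip 20 x 20 mm, 80 mm long (flat sides face x and y), beginning with a flat shoulder; steel cup with a cut stone, 19 mm across, 26 mm long. Starts on the rest, rising 25 degrees from foot to head, y axis level.
- stick_shoulder (a point): The centre of the stick's shoulder, where the square grip meets the steel foot, 44 mm above the foot's tip; axes as the stick's.
- rest: Fixed wooden rest, base 190 x 70 mm, origin under its centre, +x towards the stick's high head end in plan. Two notched supports up to 35 mm wide hold the stick 4 to 30 mm and 110 to 122 mm from its foot tip, with a stop at the tip; between them the grip is free on both sides. The foot tip starts at x -75, z 34 mm.
- rack: Fixed wooden block 75 (x) by 165 (y) mm, 70 mm high, origin under its centre. Three alike upright sockets at y -50, 0, +50 mm, 18 mm wide, chamfer 2 mm, each with a brass follower 20 mm below its mouth. One follower (which one cannot be seen) slides down under a push of about 6 N, without springing back, and lets the foot in up to the shoulder; the others are stuck.
- rack_hole0 (a point): Centre of the mouth of the socket at y -50 mm of the rack, on its top face, 70 mm above the bench.
- rack_hole1 (a point): Centre of the mouth of the socket at y 0 mm of the rack, on its top face, 70 mm above the bench.
- rack_hole2 (a point): Centre of the mouth of the socket at y 50 mm of the rack, on its top face, 70 mm above the bench.
- mug: Bystander: green enamel mug, 76 mm across, 85 mm high; origin under its centre.
- oil_bottle: Bystander: yellow plastic oil bottle, 52 mm across, 150 mm high; origin under its centre.
- stick_tin: Bystander: open tin, 90 mm across, 105 mm high, with a bunch of thin sticks fixed in it up to 175 mm high; origin under its centre.
- wax_jar: Bystander: low amber jar with black cap, 56 mm across, 55 mm high; origin under its centre.
- brush: Bystander: cleaning brush, 170 mm long, lying flat; origin under its middle, handle to -x.
- stone_tray: Bystander: dark steel tray 100 x 130 mm, 25 mm high; origin under its centre.
- oilstone: Bystander: grey oilstone 150 x 60 mm, 28 mm high; origin under its centre.
Not all that is in view belongs to the job. Leave any pink look-alike of the stick alone. Leave any pink or red look-alike of the rack alone.

How it is judged:
By the outcome, as a careful person would: the job done as asked, in the order asked, and still so for the second after the job is handed in, with the robot touching nothing.
It also fails if it takes over 58 s, if anything falls off the work surface, if the arm or the gripper's body presses on something with over 40 N, if the wrist force passes 120 N, or if a joint passes its speed limit or range.

## Working session

There is one attempt and no reset: what is moved stays moved. The work goes in short steps, each a Python script; the robot and the scene stay as the last script left them, time stands still between calls to the robot, and variables do not carry over. Pictures are saved under pics/ and viewed, at most 10 in all, crops included, and the job is handed in when it is done.

```bash
ls; mkdir -p pics
cat > h.py <<'E'
import numpy as np, cv2
from scipy.spatial.transform import Rotation as R
from workcell import ctrl, fingers, vision, hand_in, spotter, sensors
def world(pic,pts,depth=None):
    """pixels -> world using range image (median 3x3) or given z-plane via ray()"""
    K=np.array([[pic['fx'],0,pic['cx']],[0,pic['fy'],pic['cy']],[0,0,1]])
    p=np.array(pts,float).reshape(-1,1,2)
    n=cv2.undistortPoints(p,K,np.array(pic['dist'],float)).reshape(-1,2)
    if depth is None:
        depth=np.array([pic['range_z'][int(round(r)),int(round(c))] for c,r in p.reshape(-1,2)])
    d=np.asarray(depth,float)
    c=np.stack([n[:,0]*d,-n[:,1]*d,-d,np.ones(len(n))],1)
    return (np.linalg.inv(pic['view'])@c.T).T[:,:3]
def plane(pic,pts,z):
    a=world(pic,pts,np.full(len(pts),.1)); b=world(pic,pts,np.full(len(pts),1.))
    t=(z-a[:,2])/(b[:,2]-a[:,2]); return a+t[:,None]*(b-a)
def cloud(pic):
    v,u=np.nonzero(pic['range_z']>0)
    return world(pic,np.stack([u,v],1),pic['range_z'][v,u]),u,v
E
python3 - <<'E'
from h import *
for n in ['scene','top']:
    p=vision.read_camera(n); cv2.imwrite(f'pics/{n}0.png',p['pixels']); np.savez(f'{n}0.npz',**{k:v for k,v in p.items()})
    print(n,p['fx'],np.linalg.inv(p['view'])[:3,3].round(3))
    for t in ['stick','rack','rest']:
        for d in spotter.boxes_of(t,p)[:4]:
            c=d['point']; print(t,np.round(c),round(d['score'],2),world(p,[c]).round(3))
    for t in ['stick','stick_shoulder','rest','rack','rack_hole0','rack_hole1','rack_hole2']:
        for d in spotter.mark_of(t,p)[:3]:
            c=d['point']; print('mark',t,np.round(c,1),round(d['score'],2),world(p,[c]).round(3))
print(sensors.read_clock())
E
```

```text
pics
scene 454.81262548612006 [1.14  0.029 1.155]
stick [218. 177.] 0.72 [[ 0.308 -0.235  0.026]]
stick [155. 170.] 0.66 [[ 0.298 -0.439  0.024]]
stick [203. 228.] 0.53 [[ 0.53 -0.23  0.09]]
stick [295. 307.] 0.18 [[0.696 0.04  0.007]]
rack [402. 160.] 0.93 [[0.216 0.328 0.075]]
rack [377. 213.] 0.69 [[0.416 0.249 0.069]]
rack [362. 270.] 0.66 [[0.6   0.207 0.068]]
rack [205. 244.] 0.22 [[ 0.536 -0.234  0.011]]
rest [208. 245.] 0.91 [[ 0.536 -0.226  0.005]]
mark stick [220.2 213.2] 0.66 [[ 0.45  -0.201  0.044]]
mark stick [128.9 173.3] 0.59 [[ 0.304 -0.53   0.   ]]
mark stick [192.8 187.1] 0.51 [[ 0.338 -0.312  0.003]]
mark stick_shoulder [208.  181.5] 0.89 [[ 0.324 -0.263  0.021]]
mark stick_shoulder [209.6 218.2] 0.73 [[ 0.483 -0.223  0.066]]
mark stick_shoulder [175.5 302. ] 0.25 [[ 0.751 -0.256  0.096]]
mark rest [206.7 240.5] 0.61 [[ 0.524 -0.231  0.008]]
mark rack [375.8 222.3] 0.88 [[0.437 0.248 0.052]]
mark rack [361.3 273.1] 0.8 [[0.609 0.205 0.067]]
mark rack [399.8 166.1] 0.63 [[0.23  0.324 0.061]]
mark rack_hole0 [359.3 213.2] 0.9 [[0.425 0.197 0.072]]
mark rack_hole0 [38
[... 1223 characters left out ...]
 0.67 [[ 0.506 -0.223  0.07 ]]
mark rack [184.6 235.6] 0.91 [[0.397 0.233 0.07 ]]
mark rack [202.4 178. ] 0.87 [[0.565 0.189 0.069]]
mark rack [340.6 207.8] 0.26 [[ 0.484 -0.213  0.061]]
mark rack_hole0 [211.4 171.5] 0.91 [[0.589 0.166 0.053]]
mark rack_hole0 [194.1 231.3] 0.9 [[0.414 0.216 0.023]]
mark rack_hole0 [146.9 309.9] 0.83 [[0.185 0.339 0.049]]
mark rack_hole1 [211.4 171.5] 0.91 [[0.589 0.166 0.053]]
mark rack_hole1 [194.1 231.3] 0.9 [[0.414 0.216 0.023]]
mark rack_hole1 [146.9 309.9] 0.83 [[0.185 0.339 0.049]]
mark rack_hole2 [211.4 171.5] 0.91 [[0.589 0.166 0.053]]
mark rack_hole2 [194.1 231.3] 0.9 [[0.414 0.216 0.023]]
mark rack_hole2 [146.9 309.9] 0.83 [[0.185 0.339 0.049]]
1.1
```

View pics/scene0.png

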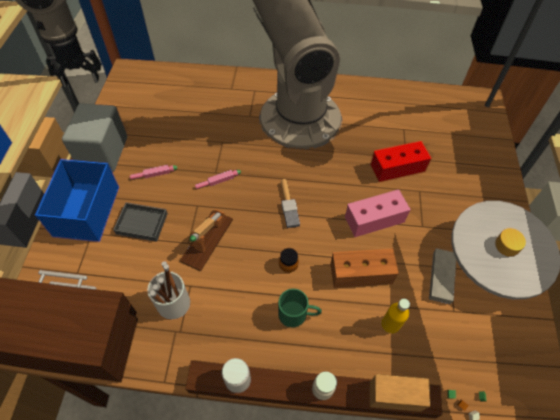

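View pics/top0.png

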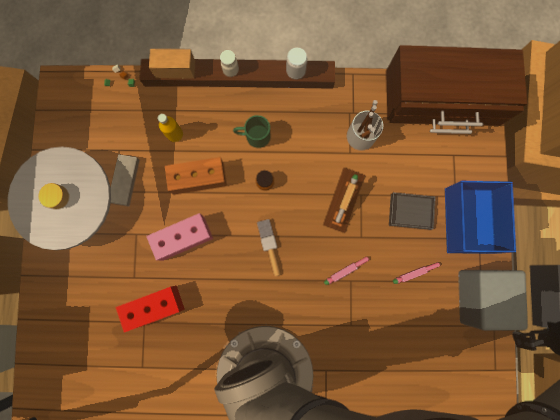

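The scene view shows the sticks at (203,228) on the wooden rest, and pink loose ones at (218,177) and (155,170). The racks are natural wood at (362,270), pink at (377,213) and red at (402,160). I choose the stick on the rest, top (347,194), and the natural-wood rack, top (197,173). Next I'll measure them and check with one close crop.

```bash
cat > m.py <<'E'
from h import *
def load(n):
    z=np.load(n,allow_pickle=True); return {k:(z[k] if z[k].ndim else z[k].item()) for k in z.files}
T=load('top0.npz'); S=load('scene0.npz')
for nm,p in (('top',T),('scene',S)):
    P,u,v=cloud(p)
    k=(abs(P[:,0]-.59)<.09)&(abs(P[:,1]-.205)<.12)&(abs(P[:,2]-.07)<.006)
    r=cv2.minAreaRect((P[k,:2]*1000).astype(np.float32)); print(nm,'rack',r,k.sum(),np.median(P[k,2]))
    k=(abs(P[:,0]-.53)<.13)&(abs(P[:,1]+.23)<.09)&(P[:,2]>.006)&(P[:,2]<.02)
    r=cv2.minAreaRect((P[k,:2]*1000).astype(np.float32)); print(nm,'restbase',r,k.sum(),np.median(P[k,2]))
    for lo,hi in ((.045,.06),(.06,.075),(.075,.09),(.09,.105),(.105,.13)):
        k=(abs(P[:,0]-.53)<.13)&(abs(P[:,1]+.23)<.09)&(P[:,2]>lo)&(P[:,2]<hi)
        print('  z',lo,k.sum(),P[k].mean(0).round(4))
im=[]
for p,(c,r) in ((T,(345,195)),(T,(197,175)),(S,(205,235)),(S,(363,268))):
    im.append(cv2.resize(p['pixels'][r-37:r+37,c-50:c+50],(400,296),interpolation=cv2.INTER_CUBIC))
cv2.imwrite('pics/crop.png',np.vstack([np.hstack(im[:2]),np.hstack(im[2:])]))
E
python3 m.py
```

```text
top rack ((577.8668823242188, 213.4519500732422), (76.4080581665039, 167.36065673828125), 9.932816505432129) 1339 0.06985952005072305
top restbase ((533.2935180664062, -226.07884216308594), (247.0926971435547, 170.4797821044922), 1.0830496549606323) 761 0.008470065723303888
  z 0.045 54 [ 0.4757 -0.2135  0.0508]
  z 0.06 97 [ 0.503  -0.2229  0.0688]
  z 0.075 108 [ 0.5333 -0.2344  0.0822]
  z 0.09 80 [ 0.555  -0.2432  0.0958]
  z 0.105 0 [nan nan nan]
scene rack ((579.336181640625, 213.27468872070312), (79.57971954345703, 164.9007568359375), 9.653677940368652) 1534 0.07140907052645984
scene restbase ((529.576904296875, -231.93569946289062), (178.71910095214844, 249.86724853515625), 88.85022735595703) 1064 0.009578839630901337
  z 0.045 78 [ 0.5025 -0.2236  0.0517]
  z 0.06 93 [ 0.5173 -0.2265  0.069 ]
  z 0.075 112 [ 0.5322 -0.2342  0.0824]
  z 0.09 95 [ 0.5572 -0.2453  0.0972]
  z 0.105 1 [ 0.5683 -0.2527  0.1072]m.py:13: RuntimeWarning: Mean of empty slice.
  print('  z',lo,k.sum(),P[k].mean(0).round(4))
  ret = um.true_divide(
```

View pics/crop.png

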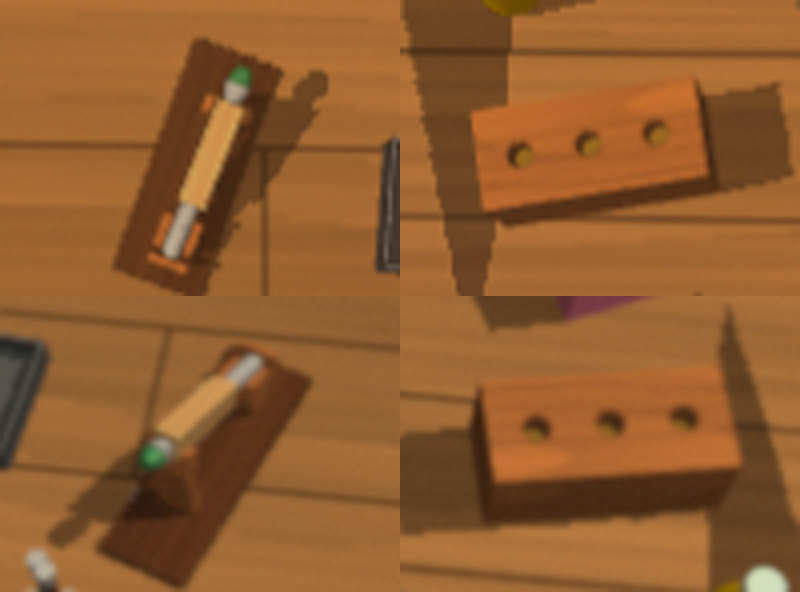

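The crop confirms the plain wooden stick with a green stone on the rest, and the natural-wood rack with three brass-bottomed sockets. I'll refine the poses and check IK.

```bash
cat > m2.py <<'E'
from h import *
from m import load
T=load('top0.npz'); S=load('scene0.npz')
for nm,p in (('top',T),('scene',S)):
    v,u=np.mgrid[0:420,0:560]; uv=np.stack([u.ravel(),v.ravel()],1)
    px=p['pixels'].reshape(-1,3).astype(float); hsv=cv2.cvtColor(p['pixels'],cv2.COLOR_BGR2HSV).reshape(-1,3).astype(float)
    Q=plane(p,uv,.07)
    # holes: dark pixels within the rack top
    c=np.array([.5785,.2133]); a=np.radians(9.8); M=np.array([[np.cos(a),-np.sin(a)],[np.sin(a),np.cos(a)]])
    L=(Q[:,:2]-c)@M
    for y in (-.05,0,.05):
        d=np.hypot(L[:,0],L[:,1]-y); ref=np.median(px[(d<.024)&(d>.015)],0)
        w=np.clip(np.abs(px-ref).sum(1)-25,0,60)*(d<.015); print(nm,'hole',y,(w@L/w.sum()).round(4),(w@Q[:,:2]/w.sum()).round(4))
    P,uu,vv=cloud(p); h=hsv[vv*560+uu]; b=px[vv*560+uu]
    near=(abs(P[:,0]-.53)<.13)&(abs(P[:,1]+.23)<.09)
    # dark-brown base
    k=near&(P[:,2]>.004)&(P[:,2]<.02)&(b.sum(1)<210)&(abs((P[:,1]+.233)+.38*(P[:,0]-.53))<.06)
    print(nm,'base',cv2.minAreaRect((P[k,:2]*1000).astype(np.float32)),k.sum(),np.median(P[k,2]))
    # stick: light-wood grip points, upper face
    g=near&(P[:,2]>.055)&(b[:,2]>170)&(b[:,1]>120)&(b[:,0]<150)
    X=P[g]; m=X.mean(0); d=np.linalg.svd(X-m)[2][0]; d*=np.sign(d[0])
    print(nm,'grip',g.sum(),m.round(4),d.round(3),'yaw',np.degrees(np.arctan2(d[1],d[0])).round(1),'pitch',np.degrees(np.arcsin(d[2])).round(1))
    if nm=='top':
        kk=np.zeros((420,560),np.uint8)
E
python3 m2.py 2>/dev/null | grep -v '  z'
python3 - <<'E'
from h import *
print(sensors.read_clock())
for yaw in (-21,159):
  pass
def Rt(ax,ay): # tool axes: z=a, y=closing
    return np.stack([np.cross(ay,ax),ay,ax],1)
r=np.radians(-21); ey=np.array([-np.sin(r),np.cos(r),0])
for s in (1,-1):
    o=R.from_matrix(Rt(np.array([0,0,-1.]),s*ey)).as_rotvec(); print('grasp',s,ctrl.ik([.53,-.235,.05],o),ctrl.ik([.53,-.235,.15],o))
    for dep in (25,):
      for yw in range(-60,100,20):
        q=np.radians(yw); ex=np.array([np.cos(q),np.sin(q),0]); e2=np.array([-np.sin(q),np.cos(q),0])
        a=ex*np.cos(np.radians(dep))-np.array([0,0,1])*np.sin(np.radians(dep))
        o=R.from_matrix(Rt(a,s*e2)).as_rotvec()
        res=[]
        for y in (-.05,0,.05):
          for z in (.11,.17):
            g=np.array([.5785-.17*y,.2133+.985*y,z])+.019*a
            res.append(ctrl.ik(g,o) is not None)
        print(s,dep,yw,res)
E
```

```text
top rack ((577.8668823242188, 213.4519500732422), (76.4080581665039, 167.36065673828125), 9.932816505432129) 1339 0.06985952005072305
top restbase ((533.2935180664062, -226.07884216308594), (247.0926971435547, 170.4797821044922), 1.0830496549606323) 761 0.008470065723303888
scene rack ((579.336181640625, 213.27468872070312), (79.57971954345703, 164.9007568359375), 9.653677940368652) 1534 0.07140907052645984
scene restbase ((529.576904296875, -231.93569946289062), (178.71910095214844, 249.86724853515625), 88.85022735595703) 1064 0.009578839630901337
top hole -0.05 [ 0.0024 -0.0463] [0.5887 0.1681]
top hole 0 [0.0016 0.0033] [0.5795 0.2168]
top hole 0.05 [0.0011 0.0533] [0.5705 0.266 ]
top base ((514.8360595703125, -239.49044799804688), (86.13687133789062, 187.3313751220703), 70.34117889404297) 806 0.0079587929078071
top grip 182 [ 0.5159 -0.2298  0.0779] [ 0.856 -0.301  0.421] yaw -19.4 pitch 24.9
scene hole -0.05 [-0.0013 -0.0481] [0.5854 0.1657]
scene hole 0 [-0.002   0.0018] [0.5762 0.2148]
scene hole 0.05 [-0.002   0.0518] [0.5677 0.264 ]
scene base ((515.7882690429688, -240.84973
[... 595 characters left out ...]
alse]
1 25 40 [True, True, True, True, True, True]
1 25 60 [True, True, True, True, True, True]
1 25 80 [True, True, True, True, True, True]
grasp -1 [ 0.34266346  0.49622285 -0.04587203  1.95812402  0.03438978  0.68797643
 -1.66156913] [ 0.37609325  0.36146946 -0.08606502  1.89530435  0.03924433  0.8864211
 -1.66656787]
-1 25 -60 [True, True, True, True, True, True]
-1 25 -40 [True, True, True, True, True, True]
-1 25 -20 [True, True, True, True, True, True]
-1 25 0 [False, False, True, True, True, True]
-1 25 20 [False, False, False, False, False, False]
-1 25 40 [True, True, True, True, True, True]
-1 25 60 [True, True, True, True, True, True]
-1 25 80 [True, True, True, True, True, True]
```

```bash
cat >> h.py <<'E'
BETA=10; YAW=-20
HOLES=np.array([[.587,.1655],[.578,.2145],[.5695,.2638]])
def pose(g,yaw,down,s):
    """TCP pose for grasp point g, tool heading yaw (deg), pointing `down` deg below horizontal"""
    y,d=np.radians([yaw,down]); ex=np.array([np.cos(y),np.sin(y),0]); ey=np.array([-np.sin(y),np.cos(y),0])
    a=ex*np.cos(d)-np.array([0,0,np.sin(d)])
    return np.array(g)+ctrl.grip_depth*a, R.from_matrix(np.stack([np.cross(s*ey,a),s*ey,a],1)).as_rotvec()
GR=np.array([.5175,-.232,.0687])
E
python3 - <<'E'
from h import *
print(ctrl.grip_depth)
q0=np.array(sensors.read_joint_pos())
for s in (1,-1):
    q=ctrl.ik(*pose(GR,YAW,90+BETA,s)); q2=ctrl.ik(*pose(GR+[0,0,.1],YAW,90+BETA,s))
    print('G',s,np.round(q,2) if q is not None else q,np.round(q2,2) if q2 is not None else q2)
    for yw in range(-100,120,20):
        out=[ctrl.ik(*pose([*h,z],yw,25+BETA,s)) for h in HOLES for z in (.105,.19)]
        if all(o is not None for o in out): print(s,yw,np.round(out[2],2),'dmax',np.abs(np.array(out)-np.array(q)).max().round(2), np.round(out[5],2))
E
```

```text
0.0187
G 1 [ 0.72  0.62 -0.55  1.84  0.35  0.97  1.23] [ 0.76  0.49 -0.58  1.78  0.26  1.14  1.29]
1 -100 [-0.24  1.05 -0.83  1.43  0.96  1.99 -1.44] dmax 2.7 [-0.4   0.91 -0.66  1.35  0.81  2.02 -1.33]
1 -80 [-0.19  1.05 -0.99  1.61  1.22  1.98 -1.33] dmax 2.58 [-0.34  0.89 -0.85  1.53  1.06  1.97 -1.22]
1 -60 [-0.19  0.96 -0.97  1.82  1.38  1.83 -1.19] dmax 2.42 [-0.19  0.94 -1.14  1.73  1.36  2.   -1.11]
1 -40 [-0.22  0.82 -0.89  2.04  1.53  1.58 -1.09] dmax 2.32 [-0.17  0.79 -1.1   1.95  1.47  1.75 -0.96]
1 -20 [-0.1   0.77 -0.95  2.23  1.8   1.43 -0.99] dmax 2.22 [-0.41  0.48 -0.66  2.16  1.53  1.2  -0.88]
1 0 [-0.03  0.65 -0.85  2.38  2.14  1.14 -0.97] dmax 2.27 [-0.44  0.35 -0.48  2.32  1.87  0.86 -0.91]
1 40 [ 0.59  0.75 -1.03  2.37  3.    0.54 -0.72] dmax 3.18 [ 0.47  0.46 -1.01  2.35  2.98  0.4  -0.99]
1 80 [ 0.62  0.78 -0.83  2.05 -0.94  0.5  -2.47] dmax 3.9 [ 0.58  0.62 -0.9   2.05 -0.96  0.53 -2.63]
1 100 [ 0.13  0.71 -0.22  1.86 -1.    1.04 -2.27] dmax 3.65 [ 0.08  0.57 -0.25  1.87 -1.    1.06 -2.42]
G -1 [ 0.35  0.56 -0.05  1.86  0.02  0.9  -1.63] [ 0.36  0.43 -0.06  1
[... 263 characters left out ...]
82  1.41  1.88  1.95] dmax 3.71 [-0.24  0.87 -1.03  1.74  1.3   1.91  2.04]
-1 -40 [-0.38  0.72 -0.67  2.05  1.45  1.42  2.05] dmax 3.84 [-0.21  0.75 -1.03  1.95  1.44  1.69  2.18]
-1 -20 [-0.79  0.55 -0.11  2.27  1.68  0.94  1.98] dmax 3.88 [-0.87  0.4  -0.11  2.19  1.43  0.97  2.25]
-1 0 [-0.19  0.58 -0.66  2.38  2.15  1.05  2.08] dmax 3.8 [-0.93  0.31  0.07  2.35  1.89  0.7   2.12]
-1 40 [ 0.59  0.75 -1.03  2.37  3.    0.54  2.42] dmax 4.08 [ 0.47  0.46 -1.01  2.35  2.98  0.4   2.15]
-1 80 [ 0.58  0.76 -0.78  2.05 -1.01  0.53  0.73] dmax 2.36 [ 0.61  0.64 -0.94  2.05 -0.91  0.51  0.47]
-1 100 [ 0.5   0.83 -0.73  1.84 -0.61  0.84  0.57] dmax 2.21 [ 0.48  0.71 -0.81  1.85 -0.64  0.86  0.44]
```

Run:
```python
from h import *
s=1
p,o=pose(GR,YAW,90+BETA,s)
ctrl.move_to(p+[0,0,.11],o); print(sensors.read_clock(), sensors.read_ee_pos())
t=vision.read_camera('top'); cv2.imwrite('pics/top1.png',t['pixels'][120:270,250:450].repeat(3,0).repeat(3,1))
ctrl.move_straight(p,v=.12); print('F',sensors.read_force())
fingers.move_gripper(0.0)
print('open',sensors.read_opening(),sensors.read_finger_force(),'F',np.round(sensors.read_force(),2),np.round(sensors.read_wrist_torque(),2),sensors.read_clock())
```

```text
3.1 [ 0.51413927 -0.23191783  0.16025683]
F [-0.51113404  0.12528113 -0.34604066]
open 0.019016357437118808 58.549182415008545 F [-2.09 -0.03  5.29] [ 0.09  0.3  -0.04] 4.825
```

Run:
```python
from h import *
s=1
p=np.array(sensors.read_ee_pos())
ctrl.move_straight(p+[0,0,.15],v=.15)
print('lift',sensors.read_opening(),np.round(sensors.read_force(),2),sensors.read_clock())
p,o=pose([*HOLES[1],.20],-40,25+BETA,s)
ctrl.move_to(p,o); ctrl.dwell(.2)
print('at',sensors.read_opening(),np.round(sensors.read_force(),2),np.round(sensors.read_wrist_torque(),2),sensors.read_clock(),sensors.read_ee_pos(),p)
im=[]
for n in ('top','scene'):
    t=vision.read_camera(n); np.savez(n+'2.npz',**t)
    c=(t['pixels'][110:260,110:310] if n=='top' else t['pixels'][170:320,280:480])
    im.append(cv2.resize(c,(400,300)))
    for d in spotter.mark_of('stick',t)[:4]+spotter.mark_of('stick_shoulder',t)[:3]: print(n,np.round(d['point'],1),round(d['score'],2),world(t,[d['point']]).round(4))
cv2.imwrite('pics/up.png',np.hstack(im))
```

```text
lift 0.019126266018766318 [-0.47  0.26 -0.88] 5.975
at 0.018928424752199125 [ 0.47 -0.53 -0.89] [0.67 0.78 0.02] 8.1917 [0.58998465 0.20393154 0.18931505] [0.58973438 0.20465369 0.18927412]
top [366.6 258.1] 0.78 [[ 0.3413 -0.2976  0.0118]]
top [436.6 259.9] 0.77 [[ 0.3381 -0.5125  0.0023]]
top [190.  168.5] 0.48 [[0.5603 0.1952 0.2089]]
top [427.4 268.8] 0.71 [[ 0.3112 -0.478   0.0179]]
top [353.  263.9] 0.57 [[ 0.3236 -0.2548  0.0232]]
top [187.8 167.6] 0.56 [[0.5618 0.2003 0.2122]]
scene [194.3 186.8] 0.9 [[ 0.3357 -0.3072  0.0023]]
scene [130.  175.5] 0.86 [[ 0.3253 -0.5147  0.0185]]
scene [365.1 253.5] 0.71 [[0.5535 0.2132 0.0745]]
scene [371.1 244.9] 0.82 [[0.585  0.2101 0.1792]]
scene [208.6 183. ] 0.63 [[ 0.3265 -0.2616  0.0165]]
scene [144.1 173.8] 0.53 [[ 0.3188 -0.4687  0.025 ]]
```

View pics/up.png

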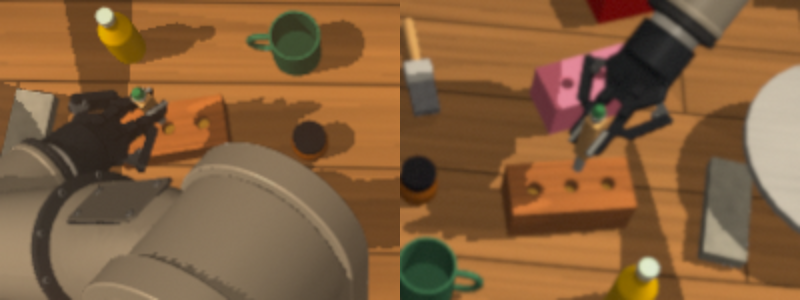

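The view shows the stick held upright above the rack's middle socket, scene crop (585,150), with the stone up. I'll check its axis against the cloud.

```bash
python3 - <<'E' 2>/dev/null | grep -v -e restbase -e '  z' -e rack
from h import *
from m import load
for n in ('scene2','top2'):
    t=load(n+'.npz'); P,u,v=cloud(t); cam=np.linalg.inv(t['view'])[:3,3]
    b=t['pixels'][v,u].astype(int)
    print(n)
    for lo in np.arange(.10,.29,.01):
        k=(np.hypot(P[:,0]-.58,P[:,1]-.2145)<.022)&(P[:,2]>=lo)&(P[:,2]<lo+.01)
        if k.sum(): print(lo.round(2),k.sum(),P[k].mean(0).round(4),P[k].min(0).round(3),P[k].max(0).round(3),np.median(b[k],0))
E
```

```text
scene2
0.12 8 [0.5823 0.2127 0.1245] [0.579 0.207 0.12 ] [0.584 0.22  0.13 ] [ 63.5  86.5 124. ]
0.13 10 [0.5828 0.2119 0.1355] [0.577 0.207 0.131] [0.586 0.22  0.139] [ 64.5  78.5 100. ]
0.14 11 [0.5836 0.2122 0.1447] [0.58  0.208 0.141] [0.585 0.218 0.149] [66. 76. 83.]
0.15 6 [0.5829 0.2109 0.1524] [0.579 0.207 0.151] [0.584 0.215 0.156] [58. 74. 84.]
0.16 11 [0.5862 0.2094 0.1664] [0.581 0.202 0.162] [0.592 0.217 0.17 ] [ 48.  72. 100.]
0.17 18 [0.5847 0.2073 0.1752] [0.578 0.201 0.17 ] [0.592 0.215 0.18 ] [39.  67.  91.5]
0.18 14 [0.5851 0.2071 0.1864] [0.579 0.201 0.181] [0.596 0.221 0.19 ] [38.  65.  88.5]
0.19 20 [0.5882 0.2091 0.1953] [0.58  0.194 0.19 ] [0.601 0.226 0.2  ] [39. 65. 91.]
0.2 75 [0.588  0.2114 0.2057] [0.564 0.193 0.201] [0.602 0.232 0.21 ] [58. 72. 91.]
0.21 70 [0.5828 0.2173 0.2144] [0.562 0.197 0.21 ] [0.599 0.235 0.22 ] [60.5 75.5 94.5]
0.22 33 [0.5814 0.2166 0.2244] [0.56  0.201 0.22 ] [0.591 0.235 0.23 ] [42. 68. 90.]
0.23 28 [0.5854 0.2131 0.2349] [0.576 0.2   0.23 ] [0.592 0.228 0.24 ] [ 50.5  84.  114.5]
0.24 38 [0.5839 0.2129 0.2436] [0.576 0.201 0.
[... 569 characters left out ...]
]
0.2 32 [0.5787 0.2054 0.2051] [0.564 0.193 0.2  ] [0.601 0.233 0.21 ] [59. 74. 93.]
0.21 36 [0.5707 0.2129 0.2148] [0.56  0.198 0.21 ] [0.586 0.235 0.22 ] [46.5 71.5 91.5]
0.22 22 [0.5728 0.2179 0.2246] [0.561 0.2   0.22 ] [0.58  0.236 0.229] [36.  65.5 92. ]
0.23 15 [0.5715 0.2103 0.2356] [0.564 0.201 0.23 ] [0.578 0.228 0.24 ] [38. 68. 99.]
0.24 21 [0.574  0.209  0.2418] [0.566 0.202 0.24 ] [0.584 0.221 0.244] [ 54.  98. 141.]
0.25 18 [0.5742 0.2101 0.2562] [0.569 0.204 0.252] [0.586 0.22  0.26 ] [ 74.5 105.5 123.5]
0.26 29 [0.5768 0.2124 0.2654] [0.569 0.206 0.26 ] [0.584 0.219 0.269] [ 62. 106.  77.]
0.27 1 [0.5815 0.2149 0.2708] [0.582 0.215 0.271] [0.582 0.215 0.271] [ 68. 130.  99.]
```

```bash
cat >> h.py <<'E'
FOOT=.1893-.122   # TCP z minus foot-tip z
def press(ztip_min,fmax,step=.0015):
    """step the TCP down until the push passes fmax or the tip reaches ztip_min; prints a short log"""
    p=np.array(sensors.read_ee_pos()); f0=np.array(sensors.read_force()); log=[]
    while p[2]-FOOT>ztip_min:
        p=p-[0,0,step]; ctrl.move_straight(p,v=.03); ctrl.dwell(.03)
        f=np.array(sensors.read_force())-f0; log.append((round((p[2]-FOOT)*1e3,1),*f.round(1)))
        if f[2]>fmax: break
    print('clock',sensors.read_clock()); print([tuple(map(float,l)) for l in log]); print('ee',np.round(sensors.read_ee_pos(),4),'cmd',p.round(4))
    return log
E
python3 - <<'E'
from h import *
p=np.array(sensors.read_ee_pos()); p=pose([*HOLES[1],.2],-40,25+BETA,1)[0]; p[2]=FOOT+.078
ctrl.move_straight(p,v=.1); press(.030,18)
E
```

```text
clock 13.9
[(76.3, -0.7, -0.3, 0.7), (74.8, -0.3, 0.3, 0.0), (73.3, -1.1, -0.5, 0.4), (71.8, -1.0, 0.0, 0.2), (70.3, -1.5, 0.0, -0.4), (68.8, -1.0, -1.4, 1.2), (67.3, -0.0, 0.0, 1.6), (65.8, -1.4, -0.3, 0.7), (64.3, -1.0, -0.6, 0.6), (62.8, 0.2, -1.1, 0.1), (61.3, -0.4, -0.9, 1.7), (59.8, -0.9, -1.0, 1.2), (58.3, -1.4, -0.6, 1.0), (56.8, 0.1, -0.6, 0.5), (55.3, -1.5, 0.0, 0.3), (53.8, -1.6, 0.2, 6.3), (52.3, -6.2, -1.2, 20.2)]
ee [0.5901 0.205  0.1213] cmd [0.5896 0.2049 0.1196]
```

Socket 1 stopped the foot about 20 mm down at 20 N, so it is stuck. Next is socket 2.

```bash
sed -i 's/^FOOT=.*/FOOT=.0705/' h.py
python3 - <<'E'
from h import *
p=np.array(sensors.read_ee_pos()); p[2]=FOOT+.082; ctrl.move_straight(p,v=.1)
q=pose([*HOLES[2],.2],-40,25+BETA,1)[0]; q[2]=p[2]; ctrl.move_straight(q,v=.1)
q[2]=FOOT+.074; ctrl.move_straight(q,v=.08)
press(.024,20)
E
```

```text
clock 20.0917
[(71.9, -0.7, 0.0, -0.5), (70.4, -0.8, 0.6, -0.3), (68.9, -0.1, -0.1, -0.1), (67.4, -0.5, -0.2, 0.6), (65.9, -0.3, 0.4, -0.9), (64.4, -0.3, 0.4, -0.7), (62.9, -0.6, 0.7, -0.2), (61.4, -0.5, 0.6, -0.5), (59.9, -1.0, 0.8, -0.8), (58.4, -0.1, -0.0, -0.5), (56.9, -0.8, 0.4, -0.3), (55.4, -0.5, -0.2, -0.5), (53.9, -0.8, -0.5, -0.4), (52.4, -0.9, 0.7, -0.5), (50.9, -0.4, -0.0, 1.7), (49.4, -4.5, 0.2, 16.1), (47.9, -9.1, -0.6, 28.7)]
ee [0.5818 0.2533 0.1212] cmd [0.5812 0.2531 0.1184]
```

Socket 2 is also stuck, with 29 N at the same depth. That leaves socket 0.

Run:
```python
from h import *
p=np.array(sensors.read_ee_pos()); p[2]=FOOT+.082; ctrl.move_straight(p,v=.1)
q=pose([*HOLES[0],.2],-40,25+BETA,1)[0]; q[2]=p[2]; ctrl.move_straight(q,v=.12)
q[2]=FOOT+.058; ctrl.move_straight(q,v=.06); print('F',np.round(sensors.read_force(),1))
press(.018,26)
im=[]
for n in ('top','scene'):
    t=vision.read_camera(n); np.savez(n+'3.npz',**t)
    c=(t['pixels'][110:260,110:310] if n=='top' else t['pixels'][190:340,260:460]); im.append(cv2.resize(c,(400,300)))
cv2.imwrite('pics/in.png',np.hstack(im))
```

```text
F [-0.9 -0.8 -1. ]
clock 28.3417
[(56.1, 0.7, 1.6, -0.1), (54.6, 0.2, 0.2, 0.6), (53.1, 0.0, 1.1, -0.3), (51.6, 0.8, 0.6, -0.5), (50.1, 0.2, 0.8, 2.7), (48.6, 0.7, 1.5, 4.7), (47.1, 1.3, 1.7, 3.5), (45.6, 1.2, 1.1, 3.9), (44.1, 1.8, 1.5, 3.5), (42.6, 1.8, 1.7, 2.7), (41.1, 2.1, 1.3, 2.6), (39.6, 1.1, 2.0, 2.8), (38.1, 1.7, 1.7, 4.3), (36.6, 1.8, 1.0, 3.4), (35.1, 2.2, 1.2, 4.5), (33.6, 1.4, 0.5, 3.4), (32.1, 2.0, 2.2, 3.2), (30.6, 1.4, 1.3, 4.4), (29.1, 1.1, 1.6, 3.5), (27.6, 1.2, 2.0, 3.0), (26.1, -2.4, 1.2, 14.2), (24.6, -11.1, 1.3, 30.5)]
ee [0.5989 0.1559 0.0973] cmd [0.5986 0.1558 0.0951]
```

View pics/in.png

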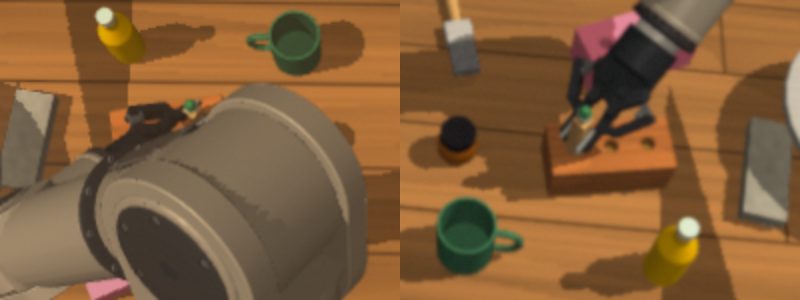

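Socket 0 gave at about 4 N, and the foot went 24 mm further before a hard stop at 30 N, so the shoulder is home. I'll release, back off and check.

Run:
```python
from h import *
p=np.array(sensors.read_ee_pos()); p[2]=.0964; ctrl.move_straight(p,v=.03)
print(np.round(sensors.read_force(),1))
fingers.move_gripper(.06); print(sensors.read_opening(),np.round(sensors.read_force(),1))
a=R.from_rotvec(sensors.read_ee_rot()).as_matrix()[:,2]
p=np.array(sensors.read_ee_pos())-.12*a; ctrl.move_straight(p,v=.1)
ctrl.move_straight(p+[-.06,0.04,.12],v=.2); print(sensors.read_clock())
im=[]
for n in ('top','scene'):
    t=vision.read_camera(n); np.savez(n+'4.npz',**t)
    c=(t['pixels'][110:260,110:310] if n=='top' else t['pixels'][215:290,310:410]); im.append(cv2.resize(c,(400,300),interpolation=cv2.INTER_CUBIC))
    P,u,v=cloud(t); print(n)
    for lo in np.arange(.07,.2,.01):
        k=(np.hypot(P[:,0]-.587,P[:,1]-.1655)<.025)&(P[:,2]>=lo)&(P[:,2]<lo+.01)
        if k.sum(): print(lo.round(2),k.sum(),P[k].mean(0).round(4),P[k,2].max().round(4))
cv2.imwrite('pics/out.png',np.hstack(im))
```

```text
[-5.4 -0.5 15. ]
0.05997817306627381 [ 0.1  0.3 -0.3]
31.3583
top
0.07 63 [0.5826 0.162  0.0721] 0.0797
0.08 8 [0.5802 0.1617 0.0849] 0.0896
0.09 8 [0.5804 0.1597 0.0952] 0.0999
0.1 5 [0.5759 0.1601 0.1045] 0.1078
0.11 12 [0.5795 0.1581 0.1158] 0.1197
0.12 8 [0.5783 0.1634 0.1255] 0.1298
0.13 9 [0.5801 0.1595 0.1344] 0.1395
0.14 20 [0.5812 0.1611 0.1467] 0.15
0.15 8 [0.5816 0.1616 0.1513] 0.1526
0.16 15 [0.5827 0.1631 0.1658] 0.1698
0.17 24 [0.5852 0.164  0.1749] 0.1793
scene
0.07 125 [0.5928 0.1638 0.0729] 0.0798
0.08 15 [0.5949 0.1636 0.0847] 0.0886
0.09 23 [0.5937 0.1614 0.095 ] 0.0997
0.1 17 [0.5944 0.1647 0.1061] 0.1098
0.11 18 [0.5946 0.1634 0.1159] 0.12
0.12 18 [0.5951 0.1638 0.1262] 0.1299
0.13 20 [0.5935 0.1628 0.1347] 0.14
0.14 22 [0.5934 0.1637 0.1456] 0.1494
0.15 28 [0.5922 0.1637 0.1523] 0.155
0.16 16 [0.5932 0.1647 0.1648] 0.1689
0.17 33 [0.5893 0.1642 0.1749] 0.1796
```

View pics/out.png

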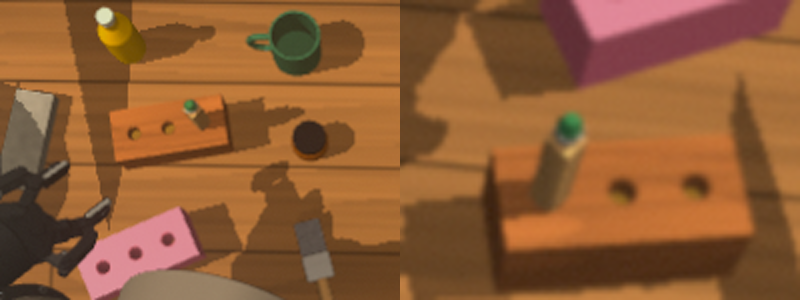

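The picture shows the stick upright in socket 0, scene crop (560,160), with its shoulder on the block. Its top measures about 0.177 m once the depth bias is taken off, against 0.176 m expected. The gripper is clear.

```bash
python3 -c "
from workcell import hand_in
print(hand_in())"
```

```text
the job is handed in; nothing more can be done
None
```

The stick stands upright, stone up and pressed fully home in socket 0 of the wooden rack (the only one that gave way), released, with nothing else on the bench touched, and handed in at about 31 s.

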